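# Hang the bearing bin on the slatwall rail

## Task

Hang the loose steel parts bin on the slatwall rail: tilt it with its front up to get its hooked rear lip into the rail's groove, then swing it down and press its front until it clicks past the sprung catch and its back sits flush on the rail. The rail can be clamped at different heights, so find its height first, for instance by touch. Be gentle: do not slam or force the bin against the rail, leave it hanging free, and leave the other parts on the bench where they are.

Things in the scene. Friction and masses are not known exactly. Their poses are not given: they have to be found in the camera images.
- bin_center (a point): Centre of the small open grey-painted steel parts bin (loose, 110 to 230 g), half-way up its side walls, 21 mm above its underside; it stands upright on the bench. Box: 74 mm long (x), 50 wide (y; grasp across it), 42 high, walls 3. Axes: +x to its back (the side with the hooked lip), z up out of the open top. The 3 mm back plate is higher: 63 mm above the underside; its outer face is x = +37.
- bin_lip (a point): Tip of the bin's steel hanger lip, 44.5 mm behind the bin's centre (+x) and 62 mm above it. The lip, 40 mm wide, 3 mm thick, from the bin's centre (x, z in mm): a level leg from the back face x = 37 to x = 46 at z = 39 to 42, then a leg at x = 43 to 46 going up to z = 62. Axes as the bin.
- bin_foot (a point): Middle of the bottom edge of the bin's outer back face: 37 mm behind the centre (+x), 21 mm below it. Above it on the back is a 40 mm wide latch rib: a stem 3 mm thick ending in a round bead of radius 3 mm, whose axis is 46.4 mm behind and 3 mm below the bin's centre. Axes as the bin.
- bin_flange (a point): Middle of the top of the bin's front flange, a level 11 mm deep, 50 mm wide ledge along the top of the front wall: 42.5 mm in front of the centre (-x), 21 mm above it. Pressing down here turns the bin about its lip into the catch. Axes as the bin.
- stand: Fixed stand, 250 mm wide (y): base plate 12 mm thick (x -30 to 130), plywood board (x 28 to 44, to z 155), on it a 220 mm long aluminium rail. Origin: on the bench, mid-width, below the rail's front face (x = 0); +x goes into the rail, y along it. The bin hangs on the -x side, its x along this x. The rail is clamped at any height within 25 mm above or below nominal; this is not reported.
- groove (a point): NOMINAL middle of the rail's groove mouth, at the front face (true height off by up to 25 mm). Axes as the stand. From here (mm): groove floor z = -9, mouth z -9 to +9, cavity behind to x = 24. Above the mouth the front wall is only 4 mm thick (z 9 to 23); the cavity goes up behind it to z = 23. Put the lip in with the bin tilted front-up 30 to 45 degrees, never under 25.
- rail_top (a point): NOMINAL middle of the rail's level top face, 28 mm deep, the highest surface of the stand, which a finger can touch from above to learn the rail's real height (off by 25 mm at most; groove, catch and top shift together). It is 36 mm above the groove floor and 14 mm behind the front face. Axes as the stand.
- catch_rod (a point): NOMINAL axis of the sprung catch, a level 8 mm steel rod 5 mm behind the rail's face, 37 mm under the groove floor (same height error). It yields upwards at 6 to 9 N. With the lip on the groove floor the bead meets it under 14 degrees tilt; let go there, the bin hangs leaning 4 to 8 degrees. Some 5 to 9 N down on the front flange then clicks it home, upright, back on the rail; do not press over 12 N.
- truck: Bystander: chrome skateboard truck hanger, 190 mm long axle (y), 38 mm high, origin under its middle.
- wheel: Bystander: translucent green wheel lying flat, 52 mm across, 32 mm high, origin under its centre.
- spacer: Bystander: yellow nylon spacer tube standing upright, 16 mm across, 30 mm high, origin under its centre.
- wrench: Bystander: silver socket wrench lying along its x, about 150 mm long, 30 mm high at its head, origin under its middle.
Not all that is in view belongs to the job. Of the things that look like the part that bears bin_center, take the one that is farthest to the robot's left at the start.

How it is judged:
On the way:
1. the tilted bin's lip is inside the rail's groove (angle between bin_center's own z axis and vertical above 0.25 rad and x of bin_lip in the frame of stand between 0.007 and 0.026 m and y of bin_lip in the frame of stand between -0.1 and 0.1 m and z of bin_lip in the frame of stand between 0.118 and 0.203 m), for 0.1 s.
At the end, for the whole second after the job is handed in: The bin hangs at rest on the rail, let go: its lip in the groove, its back flush on the rail (foot within 3 mm of the rail's face, tilt and twist under about 3.5 degrees), anywhere along the rail with its centre within 90 mm of the middle (x of bin_foot in the frame of stand between -0.003 and 0.003 m and z of bin_foot in the frame of stand between 0.062 and 0.118 m and y of bin_center in the frame of stand between -0.09 and 0.09 m and angle between bin_center's own z axis and vertical below 0.06 rad and angle between the x axis of bin_center and the x axis of stand, either way round below 0.06 rad and x of bin_lip in the frame of stand above 0.0045 m and linear speed of bin below 0.02 m/s); the robot touches nothing.
It fails at once if the bin is forced or slammed against the rail or stand (over 60 N summed over all its contacts there) (contact force between bin and stand above 60 N).
It fails at once if the truck hanger is disturbed (distance of truck from where it was at the start of the episode above 0.02 m).
It fails at once if the wheel is disturbed (distance of wheel from where it was at the start of the episode above 0.02 m).
It fails at once if the spacer tube is disturbed (distance of spacer from where it was at the start of the episode above 0.02 m).
It fails at once if the wrench is disturbed (distance of wrench from where it was at the start of the episode above 0.02 m).
It also fails if it takes over 69 s, if anything falls off the work surface, if the arm or the gripper's body presses on something with over 40 N, if the wrist force passes 120 N, or if a joint passes its speed limit or range.

## Robot

A 6-joint arm with a two-finger parallel gripper is mounted at the origin on the work surface. World frame = base frame: x ahead of the robot, y to its left, z up, the work surface at z = 0. Lengths are in m, angles in rad, forces in N, time in s.
With the tool pointing down it reaches from about 0.425 to 0.95 m from the base axis. Payload 3.5 kg.
Tool frame: the origin (TCP) lies midway between the tips of the shut fingers; the grasp point (between the pads) lies 19 mm behind it; z points along the fingers, y is the line along which they close (so a half turn about z gives the same grasp; the last joint's range is limited). The gripper opens to 85 mm and grips with 20 to 120 N. Pads are 22 mm wide; open, the fingers measure 114 mm over their backs; the gripper's body (76 mm by 85 mm) begins 54 mm behind the grasp point. The pads swing forward as they close: fully open they stand 13 mm farther back than shut.
Start: joints at [-1.268, 0.286, 1.577, -0, 1.279, -0.15], TCP at [0.295, -0.607, 0.231] pointing down, gripper open.
Joint ranges: [-2.77, 2.77], [-0.9, 2.22], [0.21, 2.48], [-1.53, 4.67], [0.24, 2.81], [-2.84, 2.84]. Speed limits (rad/s): [2.79, 2.79, 3.14, 3.14, 3.14, 3.14].

## Interface

Orientations are given as a unit quaternion [x, y, z, w].
In Python, from plant import ctrl, cams, order gives the robot as it stands.
- The arm moves only by the tool move_arm, never from a script. Its argument "plan" is one flat list of numbers, 7 for each row, row after row: the shift along the world's x, y, z in mm, then the turn, a rotation vector about the world's x, y, z in degrees, then the finger opening in mm, from 0 to 85.4. A call has 1 to 12 rows; each row shifts and turns the commanded pose from where the row before left it; what a row does not reach is not made up. A row lasts 1/10 s, in which the tool goes at most 50 mm and 8.59 degrees, less where a joint would pass 70% of its speed; a pose out of reach is approached as far as the arm can. A call is refused whole if a number of a shift passes 50 or a number of a turn 8.59, either way. A call with a gripper value outside its range is refused whole. The fingers move at their own pace and stop on an object; "newtons" is the grip in N (left out, the last holds). Time passes only in rows, so rows that do not move let the fingers close. It gives the time, the measured TCP pose, the force, the opening and the grip force at its end, in the units of the state.
- ctrl.get_state(): the state, without advancing time (a new reading comes with each control period).
- cams.read_camera(name): name is "scene" or "side" or "wrist"; returns a dict with "color" (480x640x3 uint8, red, green, blue), "fov_y" (degrees; the focal length in pixels is half the picture's height over the tangent of half this angle, whatever the lens; pixels are square), "cx", "cy" (the principal point, pixels), "origin" and "orientation" of the camera in the world; the wrist camera has in their place "T_tool_cam" (4x4, takes a point from camera to tool coordinates, whose origin is the TCP and whose axes are the flange's). Camera axes: x right, y up, looking along -z (the intrinsics and any distortion apply to the point x, -y, -z); pixel columns grow to the right and rows downward; lengths in m; the calibration is good to about 2 mm. A picture is of the moment at which its call begins: read the wrist's pose just before it. There is no depth.
- order.sign_off(): hands the job in; it is judged then, once.
The state is a dict: "time": time; "qpos": joint angles; "dq": joint speeds; "joint_efforts": joint torques, N m; "eef_pos": TCP position; "tcp_rot": TCP orientation; "contact_force": force on the tool from outside, world axes, zero at the start; "wrist_torque": the same for the moment, N m; "opening": opening from 0.0 (shut) to 1.0 (fully open); "finger_force": force on a finger pad.
Only numpy, scipy, OpenCV 4.12 (cv2) and the standard library are available. Lean on these libraries where they do the work, as an engineer would, in place of code of your own. Each camera call takes 0.05 s, during which the arm holds its last target. There are 200 camera calls.

## Working session

There is one attempt and no reset: what is moved stays moved. The work goes in short steps, Python scripts to look and compute and a tool call to move; the robot and the scene stay as the last step left them, time stands still between calls to the robot, and variables do not carry over. Pictures are saved under pics/ and viewed, at most 10 in all, crops included, and the job is handed in when it is done.

Besides the shell and the picture viewer there is one more tool, called after ">>>" as name(argument=value, ...), one argument or row to a line, values as JSON. move_arm: Moves the arm, as the interface text tells. Its arguments: {"type":"object","properties":{"plan":{"type":"array","items":{"type":"number"}},"newtons":{"type":"number"}},"required":["plan"]}

```bash
mkdir -p pics; ls
cat > h.py <<'E'
import numpy as np, cv2
from scipy.spatial.transform import Rotation as R
from plant import ctrl, cams, order
def cam(name):
    s=ctrl.get_state(); c=cams.read_camera(name)
    if name=="wrist":
        T=np.eye(4);T[:3,:3]=R.from_quat(s["tcp_rot"]).as_matrix();T[:3,3]=s["eef_pos"]
        M=T@np.array(c["T_tool_cam"]); c["o"]=M[:3,3];c["R"]=M[:3,:3]
    else:
        c["o"]=np.array(c["origin"]);q=np.array(c["orientation"]);c["R"]=q if q.shape==(3,3) else R.from_quat(q).as_matrix()
    c["f"]=240/np.tan(np.radians(c["fov_y"])/2)
    return c
def ray(c,u,v):
    if "dist" in c: pass
    d=c["R"]@np.array([(u-c["cx"])/c["f"],-(v-c["cy"])/c["f"],-1]); return d/np.linalg.norm(d)
def onz(c,u,v,z):
    d=ray(c,u,v); return c["o"]+d*(z-c["o"][2])/d[2]
def proj(c,p):
    q=c["R"].T@(np.array(p)-c["o"]); return c["cx"]+c["f"]*q[0]/-q[2], c["cy"]+c["f"]*q[1]/q[2]
def tri(ca,a,cb,b):
    da,db=ray(ca,*a),ray(cb,*b)
    A=np.c_[da,-db]; t=np.linalg.lstsq(A,cb["o"]-ca["o"],rcond=None)[0]
    p,q=ca["o"]+t[0]*da,cb["o"]+t[1]*db
    return (p+q)/2,np.linalg.norm(p-q)
E
python3 - <<'E'
from h import *
print(ctrl.get_state())
import pickle
for n in ["scene","side","wrist"]:
    c=cam(n); print(n,{k:v for k,v in c.items() if k!="color"})
    cv2.imwrite(f"pics/{n}0.png",c["color"][:,:,::-1]); pickle.dump(c,open(f"pics/{n}0.pkl","wb"))
E
```

```text
pics
{'time': 0.0, 'qpos': array([-1.26801702e+00,  2.87155598e-01,  1.57815315e+00, -3.51374294e-05,
        1.27863280e+00, -1.50001634e-01]), 'dq': array([-2.93406388e-05, -6.23126224e-04,  9.34176860e-04,  1.52911181e-03,
        1.33340253e-04, -7.82335550e-04]), 'joint_efforts': array([-5.72930094e-04, -4.05981266e+01, -2.92628771e+01, -2.11745237e-04,
        5.79381987e-03, -1.22459900e-05]), 'eef_pos': array([ 0.29511105, -0.60634103,  0.22996682]), 'tcp_rot': array([ 9.74481130e-01,  2.24466363e-01, -1.06396941e-04, -1.16974283e-03]), 'contact_force': array([0.7313652 , 0.95100911, 1.14373816]), 'wrist_torque': array([-2.58078005e-03, -1.59712929e-04,  4.25832027e-05]), 'finger_force': 0.0, 'opening': 1.0013249123331909}
scene {'fov_y': 47.95527398955405, 'cx': 323.61624569575287, 'cy': 238.1225603852845, 'origin': array([1.30635591, 0.15282759, 0.92815501]), 'orientation': array([0.24968388, 0.27989546, 0.70768123, 0.59875184]), 'o': array([1.30635591, 0.15282759, 0.92815501]), 'R': array([[-0.1583084 , -0.70768011,  0.68856904],
       [ 0.98722165, -0.12630954,  0.097156
[... 531 characters left out ...]
62.7773840625757)}
wrist {'fov_y': 66.29583922889493, 'cx': 315.48351444107107, 'cy': 241.2844691994494, 'T_tool_cam': array([[-3.76480603e-04,  9.47857402e-01,  3.18694531e-01,
         8.17987370e-02],
       [ 9.99999870e-01,  2.47088792e-04,  4.46432556e-04,
        -1.91352824e-04],
       [ 3.44408556e-04,  3.18694658e-01, -9.47857371e-01,
        -1.43228634e-01],
       [ 0.00000000e+00,  0.00000000e+00,  0.00000000e+00,
         1.00000000e+00]]), 'o': array([ 0.36870065, -0.57075273,  0.37332444]), 'R': array([[ 0.4371129 ,  0.85225439,  0.28739306],
       [-0.89940327,  0.41507056,  0.13707731],
       [-0.00246365, -0.31840052,  0.94795308]]), 'f': np.float64(367.4870578004315)}
```

View pics/scene0.png

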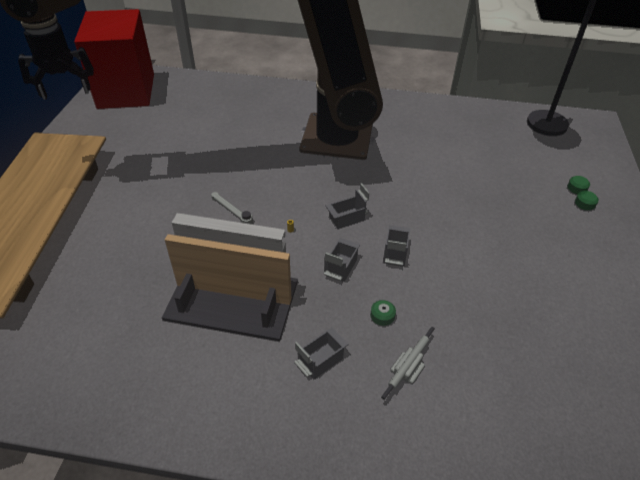

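View pics/side0.png

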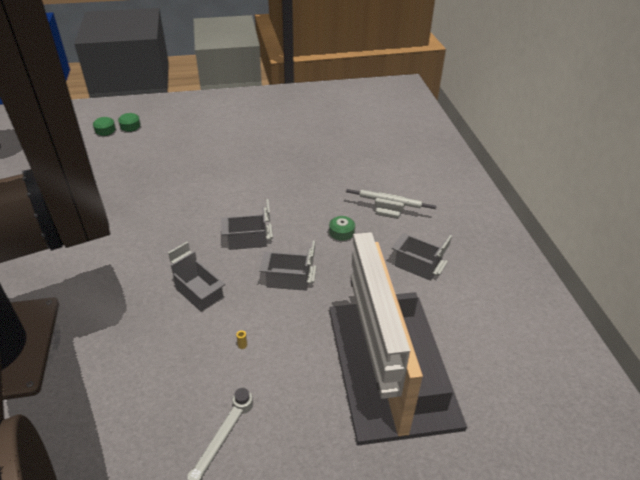

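Run:
```python
from h import *
import pickle
S=pickle.load(open("pics/scene0.pkl","rb"));D=pickle.load(open("pics/side0.pkl","rb"))
for a,b in [((348,210),(197,283)),((341,260),(290,270)),((397,245),(248,230)),((320,353),(420,256))]:
    print(onz(S,*a,.02).round(3),onz(D,*b,.02).round(3))
a=cv2.resize(S["color"][195:295,315:435],None,fx=4,fy=4,interpolation=cv2.INTER_CUBIC)[:, :, ::-1]
b=cv2.resize(D["color"][190:290,215:295],None,fx=4,fy=4,interpolation=cv2.INTER_CUBIC)[:, :, ::-1]
cv2.imwrite("pics/crop1.png",np.hstack([a,b]))
c=cv2.resize(S["color"][200:320,160:310],None,fx=2.6,fy=2.6,interpolation=cv2.INTER_CUBIC)[:,:,::-1]
d=cv2.resize(D["color"][220:440,320:470],None,fx=2.6,fy=2.6,interpolation=cv2.INTER_CUBIC)[:,:,::-1]
o=np.zeros((572,780,3),np.uint8);o[:c.shape[0],:390]=c;o[:,390:]=d
cv2.imwrite("pics/crop2.png",o)
```

```text
[0.33  0.074 0.02 ] [0.337 0.077 0.02 ]
[0.497 0.08  0.02 ] [0.505 0.081 0.02 ]
[0.428 0.201 0.02 ] [0.439 0.205 0.02 ]
[0.744 0.072 0.02 ] [0.751 0.076 0.02 ]
```

View pics/crop1.png

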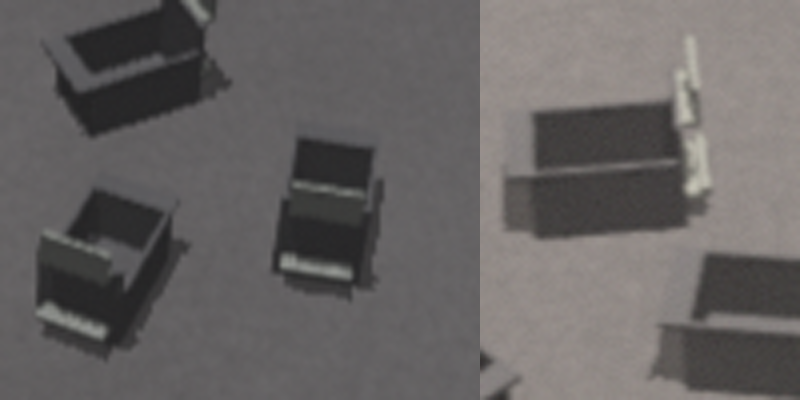

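View pics/crop2.png

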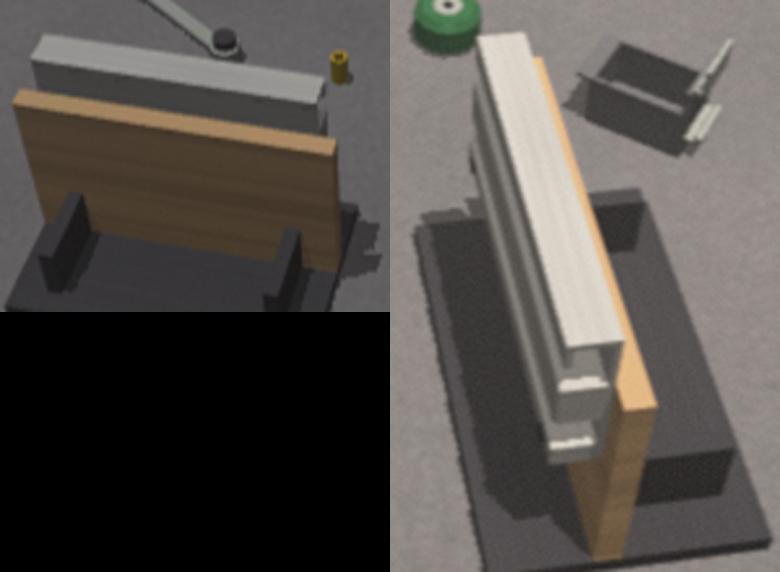

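Run:
```python
from h import *
import pickle
S=pickle.load(open("pics/scene0.pkl","rb"));D=pickle.load(open("pics/side0.pkl","rb"))
sc=lambda x,y:(160+x/2.6,200+y/2.6)
sd=lambda x,y:(320+(x-390)/2.6,220+y/2.6)
P={}
for n,a,b in [("F+",(325,80),(478,36)),("B+",(322,97),(528,35)),("F-",(42,37),(568,345)),("B-",(33,65),(622,340))]:
    P[n],e=tri(S,sc(*a),D,sd(*b)); print(n,P[n].round(4),round(e,4))
for z in (.17,.19,.21): print(z,[onz(D,*sd(*b),z)[:2].round(3).tolist() for b in [(478,36),(568,345),(528,35),(622,340)]])
d=P["F+"]-P["F-"]; print("rail yaw",np.degrees(np.arctan2(-d[0],d[1])),np.linalg.norm(d))
s4=lambda x,y:(315+x/4,195+y/4); d4=lambda x,y:(215+(x-480)/4,190+y/4)
for n,a,b in [("lip+",(366,190),(690,38)),("flange front+",(377,135),(508,108)),("flange front-",(298,128),(504,174))]:
    p,e=tri(S,s4(*a),D,d4(*b)); print(n,p.round(4),round(e,4))
# bystanders
for n,a in [("spacer",(290,225)),("wheel",(383,312)),("wrench head",(246,216)),("truck",(408,365))]: print(n,onz(S,*a,.03).round(3))
```

```text
F+ [ 0.591  -0.0237  0.1883] 0.0
B+ [ 0.6165 -0.0244  0.1907] 0.0106
F- [ 0.5835 -0.2445  0.1886] 0.0013
B- [ 0.6104 -0.2429  0.1847] 0.0003
0.17 [[0.597, -0.004], [0.589, -0.231], [0.626, -0.008], [0.615, -0.233]]
0.19 [[0.59, -0.026], [0.583, -0.245], [0.619, -0.03], [0.609, -0.246]]
0.21 [[0.584, -0.047], [0.577, -0.259], [0.612, -0.051], [0.602, -0.26]]
rail yaw -1.9522855635684477 0.22088860006885902
lip+ [0.481  0.2166 0.0836] 0.004
flange front+ [0.3922 0.2252 0.0426] 0.001
flange front- [0.3883 0.1801 0.0382] 0.0037
spacer [ 0.417 -0.054  0.03 ]
wheel [0.632 0.185 0.03 ]
wrench head [ 0.406 -0.164  0.03 ]
truck [0.748 0.242 0.03 ]
```

>>> move_arm(
  plan=[30,47,2,0,0,-2.6,0,31,47,2,0,0,-2.6,0,30,48,2,0,0,-2.6,0,31,47,2,0,0,-2.6,0,30,47,0,0,0,-2.6,0,31,48,0,0,0,-2.6,0,30,47,0,0,0,-2.6,0,31,47,0,0,0,-2.6,0,30,48,0,0,0,-2.6,0,31,47,0,0,0,-2.6,0,0,0,0,0,0,-2,0,0,0,0,0,0,0,0],
  newtons=40,
)

```text
time: 1.35
eef_pos: [0.5666, -0.1852, 0.238]
tcp_rot: [1.0, -0.016, -0.0, -0.0]
contact_force: [-0.3, 0.3, -0.0]
opening: -0.001
finger_force: 0.0
```

>>> move_arm(
  plan=[17,26,0,0,0,0,0,17,25,0,0,0,0,0,0,0,-16,0,0,0,0,0,0,-8,0,0,0,0,0,0,0,0,0,0,0],
)

```text
time: 1.85
eef_pos: [0.5983, -0.1366, 0.2115]
tcp_rot: [1.0, -0.019, -0.003, -0.001]
contact_force: [-0.4, -0.1, -0.5]
opening: -0.0
finger_force: 0.0
```

>>> move_arm(
  plan=[0,0,-4,0,0,0,0,0,0,-4,0,0,0,0,0,0,-4,0,0,0,0,0,0,-4,0,0,0,0],
)

```text
time: 2.25
eef_pos: [0.6002, -0.1362, 0.1984]
tcp_rot: [1.0, -0.018, 0.0, 0.0]
contact_force: [0.2, -0.6, 0.8]
opening: 0.004
finger_force: 0.0
```

>>> move_arm(
  plan=[0,0,-3,0,0,0,0,0,0,-2,0,0,0,0,0,0,-2,0,0,0,0,0,0,0,0,0,0,0],
)

```text
time: 2.65
eef_pos: [0.6001, -0.1358, 0.1911]
tcp_rot: [1.0, -0.018, -0.0, -0.0]
contact_force: [0.2, 0.3, 0.0]
opening: -0.001
finger_force: 0.0
```

>>> move_arm(
  plan=[0,0,-2,0,0,0,0,0,0,0,0,0,0,0],
)

```text
time: 2.85
eef_pos: [0.6006, -0.1359, 0.1903]
tcp_rot: [1.0, -0.018, 0.001, 0.0]
contact_force: [-0.1, 0.9, 2.0]
opening: -0.002
finger_force: 1.0
```

>>> move_arm(
  plan=[0,0,-1,0,0,0,0,0,0,0,0,0,0,0],
)

```text
time: 3.05
eef_pos: [0.6006, -0.136, 0.1903]
tcp_rot: [1.0, -0.018, 0.001, 0.0]
contact_force: [-3.1, 0.5, 5.7]
opening: 0.003
finger_force: 3.0
```

>>> move_arm(
  plan=[0,0,25,0,0,0,0,0,10,25,0,0,0,0,-16,36,0,0,0,0,85,-18,37,0,0,0,0,85,-18,37,0,0,0,0,85,-18,37,0,0,0,0,85,-18,37,0,0,0,0,85,-18,37,-15,0,0,0,85,-18,37,-15,0,0,0,85,-18,37,-15,0,0,0,85,-18,37,-15,0,0,0,85,0,0,0,0,0,0,85],
)

```text
time: 4.25
eef_pos: [0.4363, 0.209, 0.1756]
tcp_rot: [1.0, -0.015, -0.003, 0.0]
contact_force: [-0.4, -1.0, -0.5]
opening: 0.995
finger_force: 0.0
```

Run:
```python
from h import *
import pickle
c=cam("wrist");pickle.dump(c,open("pics/w1.pkl","wb"))
print(ctrl.get_state()["eef_pos"],ctrl.get_state()["qpos"].round(3))
cv2.imwrite("pics/w1.png",c["color"][:,:,::-1])
```

```text
[0.43817942 0.2076274  0.17693228] [ 0.233 -0.085  2.082 -0.     1.147  1.835]
```

View pics/w1.png

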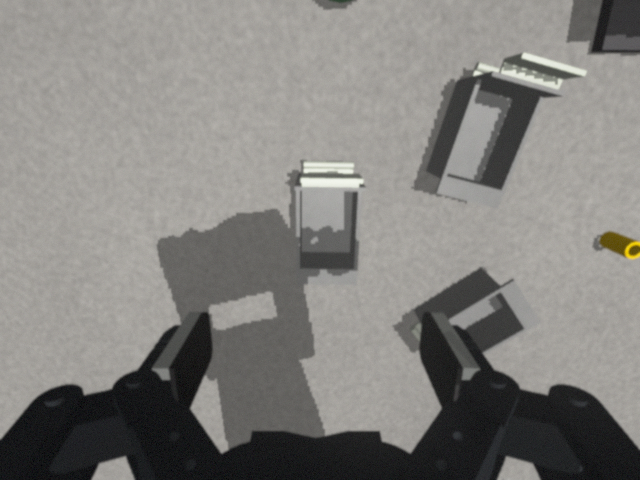

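Run:
```python
from h import *
import pickle
c=pickle.load(open("pics/w1.pkl","rb"))
for p,z in [((301,269),.042),((357,269),.042),((301,252),.042),((355,252),.042),((300,181),.083),((363,182),.083),((301,186),.063),((360,187),.063),((302,165),.018),((354,167),.018)]: print(p,z,onz(c,*p,z).round(4))
a=cv2.resize(c["color"][150:285,280:380],None,fx=5,fy=4.4,interpolation=cv2.INTER_CUBIC)[:,:,::-1]
cv2.imwrite("pics/w1c.png",np.clip(a*1.5,0,255))
```

```text
(301, 269) 0.042 [0.4006 0.2221 0.042 ]
(357, 269) 0.042 [0.3992 0.1764 0.042 ]
(301, 252) 0.042 [0.4154 0.2215 0.042 ]
(355, 252) 0.042 [0.4141 0.1781 0.042 ]
(300, 181) 0.083 [0.4793 0.2178 0.083 ]
(363, 182) 0.083 [0.4774 0.1774 0.083 ]
(301, 186) 0.063 [0.4725 0.2182 0.063 ]
(360, 187) 0.063 [0.4705 0.177  0.063 ]
(302, 165) 0.018 [0.4813 0.2187 0.018 ]
(354, 167) 0.018 [0.4784 0.1767 0.018 ][ WARN:0@0.191] global loadsave.cpp:1063 imwrite_ Unsupported depth image for selected encoder is fallbacked to CV_8U.
```

View pics/w1c.png

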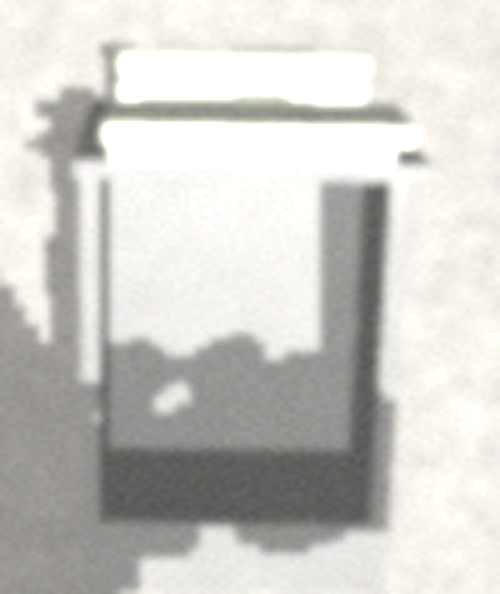

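Candidates in scene: (348,210), (341,260), (397,245), (320,353). The bin at (397,245) has the largest y (0.20 m), so it is farthest to the robot's left. The crop shows it with its lip facing +x. The wrist view puts its centre at about (0.434, 0.1985), yaw about −2°. The touch puts the rail top at 0.190, so the groove floor is at 0.154.

>>> move_arm(
  plan=[-7,-5,-20,0,-3.75,0,85,-7,-4,-20,0,-3.75,0,85,0,0,-25,0,-3.75,0,85,0,0,-25,0,-3.75,0,85,0,0,-25,0,0,0,85,0,0,0,0,0,0,85],
)

```text
time: 4.9
eef_pos: [0.4239, 0.1956, 0.0604]
tcp_rot: [0.992, -0.018, 0.127, -0.001]
contact_force: [-0.9, -0.0, -0.2]
opening: 0.993
finger_force: 0.0
```

>>> move_arm(
  plan=[0,1,-20,0,0,0,85,0,1,-15,0,0,0,85,0,1,-10,0,0,0,85,0,0,-7,0,0,0,85,0,0,0,0,0,0,85],
)

```text
time: 5.4
eef_pos: [0.4265, 0.1999, 0.0114]
tcp_rot: [0.991, -0.018, 0.13, -0.002]
contact_force: [-0.3, -0.6, -0.5]
opening: 0.995
finger_force: 0.0
```

>>> move_arm(
  plan=[-2,-1,-2,0,0,0,60,0,0,0,0,0,0,48,0,0,0,0,0,0,40,0,0,0,0,0,0,35,0,0,0,0,0,0,35,0,0,0,0,0,0,35],
  newtons=40,
)

```text
time: 6.0
eef_pos: [0.4247, 0.1994, 0.0102]
tcp_rot: [0.991, -0.018, 0.131, -0.002]
contact_force: [-2.6, -0.4, 6.1]
opening: 0.585
finger_force: 42.7
```

>>> move_arm(
  plan=[0,0,20,0,0,0,35,0,0,30,0,0,0,35,0,0,35,0.25,7,0,35,0,-10,35,0.25,7,0,35,5,-30,15,0.25,7,0,35,5,-35,0,0.25,7,0,35,5,-35,0,0.25,7,0,35,5,-35,0,0,0,0,35,5,-35,0,0,0,0,35,5,-35,0,0,0,0,35,5,-35,0,0,0,0,35,0,0,0,0,0,0,35],
)

```text
time: 7.2
eef_pos: [0.4596, -0.0542, 0.1439]
tcp_rot: [0.985, -0.021, -0.174, -0.007]
contact_force: [-0.3, 0.8, -1.9]
opening: 0.581
finger_force: 42.3
```

>>> move_arm(
  plan=[4,-30,-4,0,0,0,35,4,-30,-4,0,0,0,35,3,-10,0,0,0,0,35,0,0,0,0,0,0,35],
)

```text
time: 7.6
eef_pos: [0.4702, -0.1211, 0.1359]
tcp_rot: [0.985, -0.02, -0.174, -0.008]
contact_force: [-0.8, 0.1, -1.6]
opening: 0.579
finger_force: 42.4
```

```bash
cat > g.py <<'E'
from h import *
s=ctrl.get_state(); Rm=R.from_quat(s["tcp_rot"]).as_matrix(); p=s["eef_pos"]
R0=R.from_quat([.991,-.018,.131,-.002]).as_matrix(); Rb0=R.from_euler('z',-2,degrees=True).as_matrix()
Rb=Rm@R0.T@Rb0; p0=np.array([.4247,.1994,.0102])
off=Rb0.T@(np.array([.434,.1985,.021])-p0)
pt=lambda x,z:p+Rb@(off+np.array([x/1e3,0,z/1e3]))
print("tilt",np.degrees(np.arctan2(Rb[0,2],Rb[2,2])).round(1),"yaw",np.degrees(np.arctan2(Rb[1,0],Rb[0,0])).round(2),"z",Rb[:,2].round(3),"F",s["contact_force"].round(1),"t",s["time"])
face=.5872+.034*(pt(0,0)[1]+.134)
for n,x,z in [("ctr",0,0),("tip",44.5,62),("elb",46,39),("bead",46.4,-3)]:
    q=pt(x,z); print(n,"x-face %.1f y %.1f z-floor %.1f"%((q[0]-face)*1e3,q[1]*1e3,(q[2]-.154)*1e3))
E
python3 g.py
python3 - <<'E'
from h import *
D=cam("side");cv2.imwrite("pics/s2.png",cv2.resize(D["color"][150:400,250:480],None,fx=2.4,fy=2.4,interpolation=cv2.INTER_CUBIC)[:,:,::-1])
E
```

```text
tilt 35.1 yaw -2.03 z [ 0.575 -0.023  0.818] F [-0.8  0.1 -1.6] t 7.6
ctr x-face -103.6 y -122.2 z-floor -14.6
tip x-face -31.6 y -124.9 z-floor 10.5
elb x-face -43.6 y -124.5 z-floor -9.1
bead x-face -67.4 y -123.5 z-floor -43.7
```

View pics/s2.png

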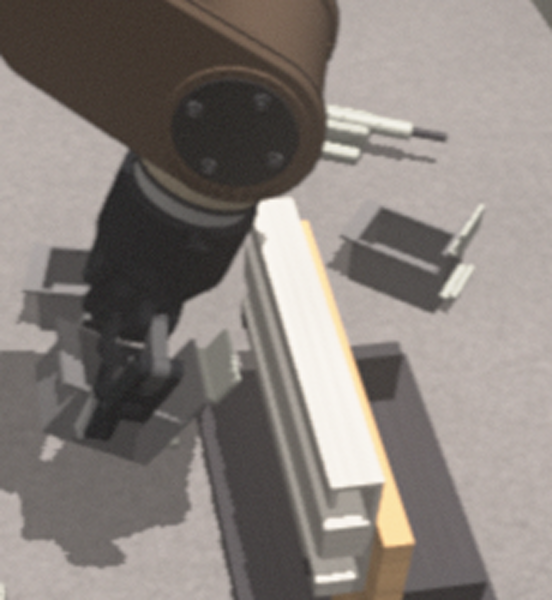

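>>> move_arm(
  plan=[10,0,0,0,0,0,35,10,0,0,0,0,0,35,6,0,0,0,0,0,35,4,0,0,0,0,0,35,4,0,0,0,0,0,35,3,0,0,0,0,0,35,2,0,0,0,0,0,35,0,0,0,0,0,0,35],
)

```text
time: 8.45
eef_pos: [0.5036, -0.1202, 0.1366]
tcp_rot: [0.983, -0.019, -0.183, -0.008]
contact_force: [-17.9, 0.5, 6.2]
opening: 0.58
finger_force: 42.4
```

```bash
python3 g.py
```

```text
tilt 36.1 yaw -1.89 z [ 0.589 -0.023  0.807] F [-17.9   0.5   6.2] t 8.45
ctr x-face -70.2 y -121.3 z-floor -14.2
tip x-face 2.3 y -123.9 z-floor 9.6
elb x-face -10.1 y -123.4 z-floor -9.8
bead x-face -34.5 y -122.4 z-floor -44.0
```

>>> move_arm(
  plan=[-5,0,0,0,0,0,35,-5,0,0,0,0,0,35,-5,0,0,0,0,0,35,0,0,0,0,0,0,35],
)

```text
time: 8.85
eef_pos: [0.4938, -0.1208, 0.1364]
tcp_rot: [0.985, -0.019, -0.174, -0.008]
contact_force: [0.6, 0.4, -2.1]
opening: 0.578
finger_force: 42.3
```

```bash
python3 g.py
python3 - <<'E'
from h import *
import pickle
D=cam("side");W=cam("wrist");S=cam("scene")
pickle.dump((D,W,S),open("pics/3.pkl","wb"))
a=cv2.resize(D["color"][260:370,285:400],(420,400),interpolation=cv2.INTER_CUBIC)
b=cv2.resize(W["color"][60:480,120:520],(380,400))
cv2.imwrite("pics/3.png",np.hstack([a,b])[:,:,::-1])
E
```

```text
tilt 35.1 yaw -1.96 z [ 0.574 -0.021  0.818] F [ 0.6  0.4 -2.1] t 8.85
ctr x-face -80.0 y -121.8 z-floor -14.1
tip x-face -8.0 y -124.4 z-floor 11.0
elb x-face -19.9 y -124.0 z-floor -8.6
bead x-face -43.7 y -123.1 z-floor -43.2
```

View pics/3.png

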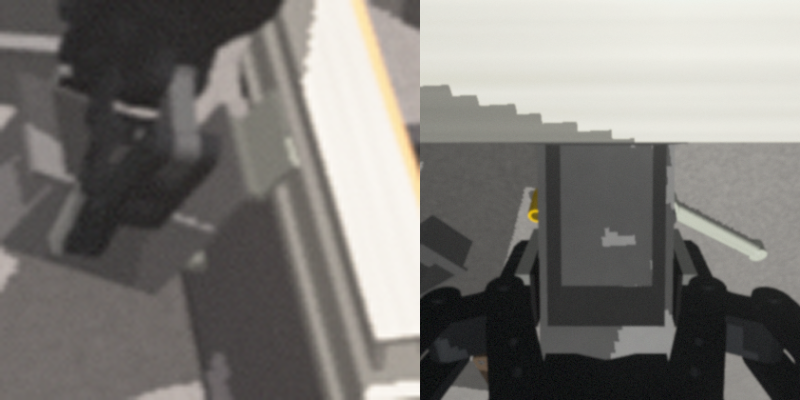

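Run:
```python
from h import *
import pickle
D,W,S=pickle.load(open("pics/3.pkl","rb"))
def ony(c,u,v,y):
    d=ray(c,u,v);return c["o"]+d*(y-c["o"][1])/d[1]
k=115/420;m=110/400
for n,p,y in [("tip-",(298,167),-.1445),("tip+",(288,138),-.1045),("lip root-",(268,195),-.144),("bin backtop",(240,205),-.147),("rib-",(197,262),-.143)]:
    print(n,ony(D,285+p[0]*k,260+p[1]*m,y).round(4))
# model predicted pixels in same crop
s=dict(p=np.array([.4938,-.1208,.1364]),q=[.985,-.019,-.174,-.008])
R0=R.from_quat([.991,-.018,.131,-.002]).as_matrix(); Rb0=R.from_euler('z',-2,degrees=True).as_matrix()
Rb=R.from_quat(s["q"]).as_matrix()@R0.T@Rb0
off=Rb0.T@(np.array([.434,.1985,.021])-np.array([.4247,.1994,.0102]))
for n,l in [("tip-",(46,-20,62)),("tip+",(46,20,62)),("root-",(46,-20,39)),("backtop-",(37,-25,42)),("rib-",(48,-20,-3)),("botfront-",(-37,-25,-21)),("botback-",(37,-25,-21)),("flange",(-48,-25,21))]:
    w=s["p"]+Rb@(off+np.array(l)/1e3);u,v=proj(D,w);print(n,w.round(4),((u-285)/k).round(),((v-260)/m).round())
# wrist: rail front-top edge row and mouth
row=60+142*420/400
for z in (.185,.19,.195):print(z,onz(W,320,row,z).round(4))
```

```text
tip- [ 0.5824 -0.1445  0.1623]
tip+ [ 0.5903 -0.1045  0.133 ]
lip root- [ 0.5717 -0.144   0.1475]
bin backtop [ 0.56   -0.147   0.1475]
rib- [ 0.5454 -0.143   0.1111]
tip- [ 0.5801 -0.1445  0.1641] 293.0 165.0
tip+ [ 0.5815 -0.1045  0.1642] 271.0 88.0
root- [ 0.5669 -0.144   0.1453] 256.0 200.0
backtop- [ 0.5611 -0.1488  0.1529] 245.0 199.0
rib- [ 0.5444 -0.1431  0.1098] 194.0 265.0
botfront- [ 0.4644 -0.1454  0.1439] -9.0 242.0
botback- [ 0.5249 -0.1474  0.1014] 147.0 293.0
flange [ 0.4796 -0.146   0.1846] 29.0 166.0
0.185 [ 0.5811 -0.1255  0.185 ]
0.19 [ 0.5844 -0.1256  0.19  ]
0.195 [ 0.5877 -0.1257  0.195 ]
```

>>> move_arm(
  plan=[0,0,5.5,0,0,0,35,4,0,0,0,0,0,35,4,0,0,0,0,0,35,2,0,0,0,0,0,35,2,0,0,0,0,0,35,0,0,0,0,0,0,35],
)

```text
time: 9.6
eef_pos: [0.5064, -0.1209, 0.1418]
tcp_rot: [0.985, -0.019, -0.174, -0.008]
contact_force: [-1.1, 0.0, -1.5]
opening: 0.576
finger_force: 42.4
```

```bash
sed -i 's/\.5872/.5845/' g.py; python3 g.py
```

```text
tilt 35.1 yaw -1.95 z [ 0.574 -0.021  0.818] F [-1.1  0.  -1.5] t 9.6
ctr x-face -64.7 y -121.9 z-floor -8.7
tip x-face 7.3 y -124.5 z-floor 16.4
elb x-face -4.6 y -124.0 z-floor -3.3
bead x-face -28.4 y -123.1 z-floor -37.9
```

Tip is in the mouth with no force. I'll slide it up along the leg direction.

>>> move_arm(
  plan=[1.5,0,2,0,0,0,35,1.5,0,2,0,0,0,35,1.5,0,2,0,0,0,35,0,0,0,0,0,0,35],
)

```text
time: 10.0
eef_pos: [0.5112, -0.121, 0.1485]
tcp_rot: [0.985, -0.019, -0.173, -0.007]
contact_force: [0.1, -0.3, -2.3]
opening: 0.584
finger_force: 42.4
```

```bash
python3 g.py
```

```text
tilt 35.0 yaw -1.97 z [ 0.574 -0.021  0.819] F [ 0.1 -0.3 -2.3] t 10.0
ctr x-face -59.9 y -122.1 z-floor -2.0
tip x-face 12.0 y -124.6 z-floor 23.2
elb x-face 0.1 y -124.2 z-floor 3.5
bead x-face -23.7 y -123.3 z-floor -31.1
```

>>> move_arm(
  plan=[3,0,0,0,0,0,35,3,0,-1.5,0,0,0,35,0,0,0,0,0,0,35],
)

```text
time: 10.3
eef_pos: [0.5169, -0.1208, 0.1461]
tcp_rot: [0.985, -0.019, -0.174, -0.008]
contact_force: [1.0, -0.3, -2.1]
opening: 0.579
finger_force: 42.4
```

```bash
python3 g.py
```

```text
tilt 35.1 yaw -1.94 z [ 0.575 -0.021  0.818] F [ 1.  -0.3 -2.1] t 10.3
ctr x-face -54.2 y -121.9 z-floor -4.4
tip x-face 17.8 y -124.4 z-floor 20.8
elb x-face 5.8 y -124.0 z-floor 1.1
bead x-face -18.0 y -123.1 z-floor -33.5
```

>>> move_arm(
  plan=[0.6,0,-3.8,-0.1,-3,0,35,0.8,0,-3.8,-0.1,-3,0,35,1,0,-3.8,-0.1,-3,0,35,1.1,0,-3.7,-0.1,-3,0,35,0,0,0,0,0,0,35],
)

```text
time: 10.8
eef_pos: [0.519, -0.1205, 0.1308]
tcp_rot: [0.997, -0.019, -0.071, -0.006]
contact_force: [-0.0, 0.4, -1.8]
opening: 0.575
finger_force: 42.3
```

```bash
python3 g.py
```

```text
tilt 23.2 yaw -1.95 z [ 0.393 -0.016  0.919] F [-0.   0.4 -1.8] t 10.8
ctr x-face -53.1 y -121.6 z-floor -16.9
tip x-face 12.1 y -123.9 z-floor 22.6
elb x-face 4.5 y -123.6 z-floor 0.8
bead x-face -11.7 y -123.0 z-floor -37.9
```

>>> move_arm(
  plan=[3,0,-3.7,-0.1,-3,0,35,3,0,-3.6,-0.1,-3,0,35,0,0,-0.5,0,0,0,35,0,0,0,0,0,0,35],
)

```text
time: 11.2
eef_pos: [0.5261, -0.1209, 0.1236]
tcp_rot: [1.0, -0.019, -0.018, -0.005]
contact_force: [-0.7, -0.5, -1.9]
opening: 0.578
finger_force: 42.3
```

```bash
python3 g.py
```

```text
tilt 17.2 yaw -1.95 z [ 0.295 -0.012  0.955] F [-0.7 -0.5 -1.9] t 11.2
ctr x-face -46.7 y -121.9 z-floor -22.9
tip x-face 14.0 y -124.1 z-floor 23.2
elb x-face 8.7 y -123.8 z-floor 0.8
bead x-face -3.3 y -123.4 z-floor -39.4
```

>>> move_arm(
  plan=[0.4,0,-2.8,0,-2,0,35,0,0,-1,0,0,0,35,0,0,0,0,0,0,35],
)

```text
time: 11.5
eef_pos: [0.5269, -0.121, 0.1203]
tcp_rot: [1.0, -0.018, -0.0, -0.006]
contact_force: [-0.7, 0.0, -0.9]
opening: 0.58
finger_force: 42.5
```

```bash
python3 g.py
```

```text
tilt 15.1 yaw -1.93 z [ 0.26  -0.012  0.965] F [-0.7  0.  -0.9] t 11.5
ctr x-face -46.2 y -122.0 z-floor -25.7
tip x-face 12.9 y -124.2 z-floor 22.5
elb x-face 8.4 y -123.9 z-floor -0.1
bead x-face -2.2 y -123.5 z-floor -40.7
```

>>> move_arm(
  plan=[0,0,-0.4,0,0,0,48,0,0,0,0,0,0,54,0,0,0,0,0,0,60,0,0,0,0,0,0,75,0,0,0,0,0,0,75,0,0,0,0,0,0,75],
)

```text
time: 12.1
eef_pos: [0.5267, -0.1209, 0.1193]
tcp_rot: [1.0, -0.018, -0.0, -0.006]
contact_force: [-0.3, -0.2, -0.8]
opening: 0.877
finger_force: 0.0
```

Run:
```python
from h import *
import pickle
D=cam("side");W=cam("wrist")
pickle.dump((D,W),open("pics/4.pkl","wb"))
a=cv2.resize(D["color"][260:370,285:400],(420,400),interpolation=cv2.INTER_CUBIC)
b=cv2.resize(W["color"][60:480,120:520],(380,400))
cv2.imwrite("pics/4.png",np.hstack([a,b])[:,:,::-1])
```

```text
(no output)
```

View pics/4.png

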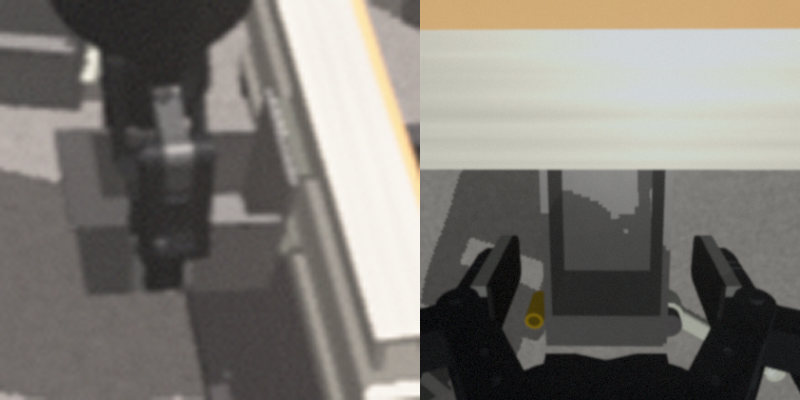

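>>> move_arm(
  plan=[0,0,20,0,0,0,80,0,0,28,0,0,0,80,0,0,27,0,0,0,80,-8,0,0,0,0,0,0,-8,0,0,0,0,0,0,-9,0,0,0,0,0,0,0,0,0,0,0,0,0,0,0,0,0,0,0,0,0,0,0,0,0,0,0],
)

```text
time: 13.1
eef_pos: [0.5014, -0.1208, 0.1937]
tcp_rot: [1.0, -0.019, -0.001, -0.006]
contact_force: [-0.4, 0.8, 1.0]
opening: -0.004
finger_force: 0.0
```

Run:
```python
from h import *
import pickle
D,W=pickle.load(open("pics/4.pkl","rb"))
f=lambda x,y:(120+(x-420)*400/380,60+y*1.05)
for p in [(548,316),(666,316),(548,346),(680,346)]: print(onz(W,*f(*p),.145).round(4))
print(ctrl.get_state()["eef_pos"],ctrl.get_state()["opening"],ctrl.get_state()["contact_force"])
```

```text
[ 0.5073 -0.0964  0.145 ]
[ 0.506 -0.145  0.145]
[ 0.4917 -0.095   0.145 ]
[ 0.4902 -0.1513  0.145 ]
[ 0.50141195 -0.12081504  0.19373372] -0.004081353482552628 [-0.37512978  0.7788034   0.99058988]
```

>>> move_arm(
  plan=[-2,0,-15,0,0,0,0,0,0,-15,0,0,0,0,0,0,-6,0,0,0,0,0,0,-3,0,0,0,0,0,0,-3,0,0,0,0,0,0,-2,0,0,0,0,0,0,0,0,0,0,0],
)

```text
time: 13.8
eef_pos: [0.4997, -0.1209, 0.1504]
tcp_rot: [1.0, -0.018, -0.0, -0.006]
contact_force: [-0.4, -0.8, -0.5]
opening: 0.004
finger_force: 0.0
```

>>> move_arm(
  plan=[0,0,-2,0,0,0,0,0,0,-2,0,0,0,0,0,0,0,0,0,0,0],
)

```text
time: 14.1
eef_pos: [0.5, -0.121, 0.147]
tcp_rot: [1.0, -0.018, 0.0, -0.005]
contact_force: [0.1, -0.7, 1.6]
opening: 0.003
finger_force: 1.0
```

>>> move_arm(
  plan=[0,0,-1,0,0,0,0,0,0,0,0,0,0,0],
)

```text
time: 14.3
eef_pos: [0.5001, -0.1211, 0.1465]
tcp_rot: [1.0, -0.018, 0.0, -0.005]
contact_force: [-0.6, 0.2, 6.2]
opening: 0.001
finger_force: 2.6
```

>>> move_arm(
  plan=[0,0,-1,0,0,0,0,0,0,0,0,0,0,0],
)

```text
time: 14.5
eef_pos: [0.5002, -0.1212, 0.1459]
tcp_rot: [1.0, -0.018, 0.001, -0.005]
contact_force: [-1.9, 0.8, 7.8]
opening: -0.001
finger_force: 3.4
```

>>> move_arm(
  plan=[0,0,-1,0,0,0,0,0,0,0,0,0,0,0],
)

```text
time: 14.7
eef_pos: [0.5005, -0.1212, 0.1451]
tcp_rot: [1.0, -0.018, 0.001, -0.005]
contact_force: [-1.4, 1.2, 6.5]
opening: -0.003
finger_force: 3.4
```

>>> move_arm(
  plan=[0,0,-1,0,0,0,0,0,0,-1,0,0,0,0,0,0,0,0,0,0,0],
)

```text
time: 15.0
eef_pos: [0.5011, -0.1213, 0.143]
tcp_rot: [1.0, -0.019, 0.002, -0.005]
contact_force: [0.5, 1.1, 4.9]
opening: -0.001
finger_force: 2.6
```

>>> move_arm(
  plan=[0,0,-1,0,0,0,0,0,0,-1,0,0,0,0,0,0,0,0,0,0,0],
)

```text
time: 15.3
eef_pos: [0.5017, -0.1213, 0.141]
tcp_rot: [1.0, -0.019, 0.003, -0.005]
contact_force: [3.6, 0.5, 5.4]
opening: -0.002
finger_force: 2.4
```

>>> move_arm(
  plan=[0,0,-1,0,0,0,0,0,0,-1,0,0,0,0,0,0,0,0,0,0,0],
)

```text
time: 15.6
eef_pos: [0.4991, -0.1209, 0.1369]
tcp_rot: [1.0, -0.018, -0.001, -0.006]
contact_force: [-0.3, -0.6, 1.9]
opening: 0.003
finger_force: 1.1
```

>>> move_arm(
  plan=[0,0,-1,0,0,0,0,0,0,-1,0,0,0,0,0,0,0,0,0,0,0],
)

```text
time: 15.9
eef_pos: [0.4988, -0.1206, 0.1345]
tcp_rot: [1.0, -0.018, -0.001, -0.006]
contact_force: [-0.3, -0.5, 1.6]
opening: 0.003
finger_force: 0.5
```

>>> move_arm(
  plan=[0,0,-1,0,0,0,0,0,0,0,0,0,0,0],
)

```text
time: 16.1
eef_pos: [0.499, -0.1207, 0.1341]
tcp_rot: [1.0, -0.018, -0.001, -0.006]
contact_force: [-1.7, -0.2, 2.8]
opening: 0.008
finger_force: 1.3
```

>>> move_arm(
  plan=[0,0,-1,0,0,0,0,0,0,0,0,0,0,0],
)

```text
time: 16.3
eef_pos: [0.4991, -0.1208, 0.134]
tcp_rot: [1.0, -0.018, -0.001, -0.006]
contact_force: [-3.4, 0.7, 6.2]
opening: 0.0
finger_force: 3.5
```

>>> move_arm(
  plan=[0,0,3,0,0,0,0,0,0,20,0,0,0,0,0,0,30,0,0,0,0,-30,0,30,0,0,0,0,-40,0,0,0,0,0,0,-20,0,0,0,0,0,0,0,0,0,0,0,0,0,0,0,0,0,0,0],
)

```text
validation failed for argument at $.pl...
```

Run:
```python
from h import *
import pickle
D=cam("side");W=cam("wrist");S=cam("scene");pickle.dump((D,W,S),open("pics/5.pkl","wb"))
a=cv2.resize(D["color"][260:370,285:400],(420,400),interpolation=cv2.INTER_CUBIC)
b=cv2.resize(W["color"][:400,120:500],(380,400))
cv2.imwrite("pics/5.png",np.hstack([a,b])[:,:,::-1])
# predicted flush corners in side crop
Rb=R.from_euler('z',-2,degrees=True).as_matrix()
ctr=np.array([.5845+.0005-.037,-.122,.154-.039])
for n,l in [("flange-",(-48,-25,21)),("flange+",(-48,25,21)),("botfront-",(-37,-25,-21)),("botback-",(37,-25,-21)),("rim back-",(37,-25,42))]:
    u,v=proj(D,ctr+Rb@(np.array(l)/1e3));print(n,round((u-285)*420/115),round((v-260)*400/110))
```

```text
flange- 82 242
flange+ 65 145
botfront- 110 307
botback- 293 286
rim back- 304 183
```

View pics/5.png

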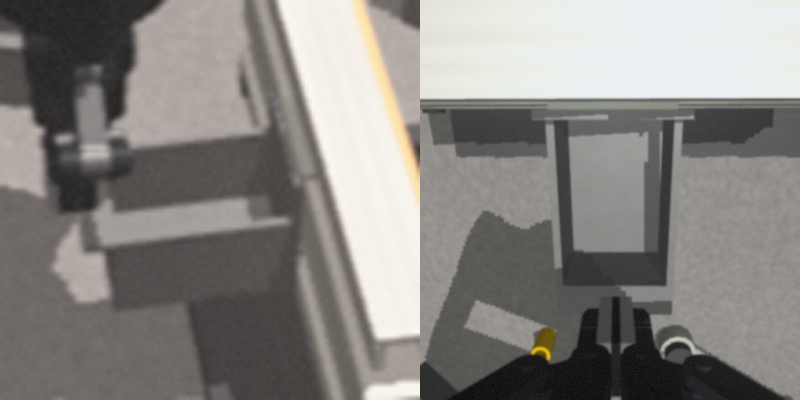

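The bin is upright, and the side view's front-bottom corner at (113,307) matches the flush prediction of (110,307). I'll retreat.

>>> move_arm(
  plan=[0,0,3,0,0,0,0,0,0,20,0,0,0,0,0,0,30,0,0,0,0,-20,0,30,0,0,0,0,0,0,0,0,0,0,0,0,0,0,0,0,0,0],
)

```text
time: 17.05
eef_pos: [0.4794, -0.1208, 0.2163]
tcp_rot: [1.0, -0.019, 0.0, -0.006]
contact_force: [-0.2, 0.7, -0.5]
opening: 0.001
finger_force: 0.0
```

```bash
python3 - <<'E'
from h import *
import pickle
D0=pickle.load(open("pics/5.pkl","rb"))[0]["color"]; D=cam("side")["color"]
a,b=[cv2.cvtColor(x[315:350,310:366],cv2.COLOR_RGB2GRAY).astype(np.float32) for x in (D0,D)]
print("bin edge shift px",cv2.phaseCorrelate(a,b))
E
python3 -c "
from plant import order;print(order.sign_off())"
```

```text
bin edge shift px ((0.01591895524036957, -0.12945784787853754), 0.9868786061251605)
the job is handed in; nothing more can be done
None
```

The farthest-left bin hangs on the rail, clicked past the catch, upright and flush in the last side view, and was let go; I handed the job in at about 17 s (no verdict came back), with one unintended 18 N bump of the lip on the groove edge along the way.

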